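# Put the lids back on the breakfast jars

### The job

Breakfast is over and the two round jars, the square jar and the oblong butter dish stand open: set each one's own wooden lid back on it without dropping it, so that its skirt is inside the mouth and the lid lies flat on the rim. Leave the jars standing where they are, and do not shift or upset the spice jar and the beaker standing among them.

Things in the scene. Friction and masses are not known exactly. Their poses are not given: they have to be found in the camera images.
- biscuit_jar_mouth (a point): The large round white jar (biscuits inside): 112 mm across, 72 mm tall, wall 6 mm, mouth 100 mm wide; stands loose, about 0.85 kg. The point is the centre of the open mouth at rim height, z up; with the lid seated, the lid's point is 13 mm above it and the skirt has about 4.5 mm of play all round.
- sugar_jar_mouth (a point): The small round white jar (sugar cubes inside): 84 mm across, 62 mm tall, wall 6 mm, mouth 72 mm wide; stands loose, about 0.6 kg. The point is the centre of the open mouth at rim height, z up; with the lid seated, the lid's point is 13 mm above it and the skirt has about 4.5 mm of play all round.
- cracker_jar_mouth (a point): The square white jar (crackers inside): 100 x 100 mm, 68 mm tall, wall 6 mm, mouth 88 x 88 mm; stands loose, about 0.85 kg. The point is the centre of the open mouth at rim height, z up; with the lid seated, the lid's point is 13 mm above it and the skirt has about 4.5 mm of play all round. Its x and y axes run along the sides.
- butter_dish_mouth (a point): The oblong white dish (wrapped butter inside): 130 mm along its x axis, 92 mm along its y axis, 60 mm tall, wall 6 mm, mouth 118 x 80 mm; stands loose, about 1 kg with the butter, whose top is 17 mm below the rim. The point is the centre of the open mouth at rim height, z up; with the lid seated, the lid's point is 13 mm above it and the skirt has about 4.5 mm of play all round.
- biscuit_lid_mid (a point): Lid of the large round jar: round, 116 mm across, 50 mm high, lying loose the right way up. From below: grey seal skirt 12 mm deep (91 mm across, tapering to 81), wooden board 10 mm, and a round wooden knob 30 mm across, 28 mm tall. The point is on the middle axis half-way up, 25 mm above the underside (3 mm above the board's top face, 25 mm below the top of the grip). z axis up.
- sugar_lid_mid (a point): Lid of the small round jar: round, 88 mm across, 50 mm high, lying loose the right way up. From below: grey seal skirt 12 mm deep (63 mm across, tapering to 53), wooden board 10 mm, and a round wooden knob 24 mm across, 28 mm tall. The point is on the middle axis half-way up, 25 mm above the underside (3 mm above the board's top face, 25 mm below the top of the grip). z axis up.
- cracker_lid_mid (a point): Lid of the square jar: square, 104 x 104 mm, 50 mm high, lying loose the right way up. From below: grey seal skirt 12 mm deep (79 mm square, tapering to 69), wooden board 10 mm, and a wooden grip bar 50 mm long along its x axis, 14 mm wide, 28 mm tall. The point is on the middle axis half-way up, 25 mm above the underside (3 mm above the board's top face, 25 mm below the top of the grip). Axes along its sides; fits at any quarter turn.
- butter_lid_mid (a point): Lid of the oblong dish: oblong, 134 (its x) x 96 mm (its y), 50 mm high, lying loose the right way up. From below: grey seal skirt 12 mm deep (109 x 71 mm, tapering to 99 x 61), wooden board 10 mm, and a wooden grip bar 60 mm long along its x axis, 14 mm wide, 28 mm tall. The point is on the middle axis half-way up, 25 mm above the underside (3 mm above the board's top face, 25 mm below the top of the grip). Fits either way round, long side along long side.
- spice_jar_mid (a point): Bystander: a spice jar, 45 mm across, 106 mm tall, standing upright and loose between the jars; the point is its centre, half-way up (53 mm). Not to be used.
- beaker_mid (a point): Bystander: an empty blue plastic beaker, 72 mm across the rim, 98 mm tall, standing upright and loose at the right; the point is its centre, half-way up (49 mm). Not to be used.

How it is judged:
At the end, for the whole second after the job is handed in: Each of the four lids lies on its own jar or dish, level (within 0.06 rad), centred within 10 mm of the mouth and down on the rim within 3.5 mm; the jars and the dish stand upright within 40 mm of where they were; the spice jar and the beaker stand upright within 30 mm of where they were (horizontal distance between biscuit_lid_mid and biscuit_jar_mouth below 0.01 m and z of biscuit_lid_mid in the frame of biscuit_jar_mouth between 0.009 and 0.0165 m and angle between each of biscuit_lid_mid, biscuit_jar_mouth, sugar_lid_mid, sugar_jar_mouth, cracker_lid_mid, cracker_jar_mouth, butter_lid_mid, butter_dish_mouth's own z axis and vertical below 0.06 rad and distance of each of biscuit_jar_mouth, sugar_jar_mouth, cracker_jar_mouth, butter_dish_mouth from where it was at the start of the episode below 0.04 m and horizontal distance between sugar_lid_mid and sugar_jar_mouth below 0.01 m and z of sugar_lid_mid in the frame of sugar_jar_mouth between 0.009 and 0.0165 m and horizontal distance between cracker_lid_mid and cracker_jar_mouth below 0.01 m and z of cracker_lid_mid in the frame of cracker_jar_mouth between 0.009 and 0.0165 m and horizontal distance between butter_lid_mid and butter_dish_mouth below 0.01 m and z of butter_lid_mid in the frame of butter_dish_mouth between 0.009 and 0.0165 m and angle between each of spice_jar_mid, beaker_mid's own z axis and vertical below 0.1 rad and distance of each of spice_jar_mid, beaker_mid from where it was at the start of the episode below 0.03 m); the robot touches nothing.
It fails at once if a jar or the dish is knocked over (angle between any of biscuit_jar_mouth, sugar_jar_mouth, cracker_jar_mouth, butter_dish_mouth's own z axis and vertical above 0.35 rad).
It fails at once if the spice jar or the beaker is knocked over (angle between any of spice_jar_mid, beaker_mid's own z axis and vertical above 0.35 rad).
It fails at once if a lid is let fall from more than about 3 cm ((linear speed of biscuit_lid above 0.8 m/s and contact force between the fingers and biscuit_lid below 0.1 N) or (linear speed of sugar_lid above 0.8 m/s and contact force between the fingers and sugar_lid below 0.1 N) or (linear speed of cracker_lid above 0.8 m/s and contact force between the fingers and cracker_lid below 0.1 N) or (linear speed of butter_lid above 0.8 m/s and contact force between the fingers and butter_lid below 0.1 N)).
It also fails if it takes over 96 s, if anything falls off the work surface, if the arm or the gripper's body presses on something with over 40 N, if the wrist force passes 120 N, or if a joint passes its speed limit or range.

### The arm

A 6-joint arm with a two-finger parallel gripper is mounted at the origin on a cart in front of the work surface, level with it; the furniture and walls round the work are solid. World frame = base frame: x ahead of the robot, y to its left, z up, the work surface at z = 0. Lengths are in m, angles in rad, forces in N, time in s.
With the tool pointing down it reaches from about 0.375 to 0.925 m from the base axis. Payload 5.7 kg.
Tool frame: the origin (TCP) lies midway between the tips of the shut fingers; the grasp point (between the pads) lies 19 mm behind it (arm.pinch_z is the distance from the TCP to the grasp point, in m); z points along the fingers, y is the line along which they close (so a half turn about z gives the same grasp; the last joint's range is limited). The gripper opens to 85 mm and grips with 20 to 120 N. Pads are 22 mm wide; open, the fingers measure 114 mm over their backs; the gripper's body (76 mm by 85 mm) begins 54 mm behind the grasp point. The pads swing forward as they close: fully open they stand 13 mm farther back than shut.
Start: joints at [1.189, 0.359, 1.51, -0, 1.272, -0.115], TCP at [0.158, 0.579, 0.231] pointing down, gripper open.
Joint ranges: [-2.97, 2.97], [-1.01, 2.36], [0.21, 2.38], [-0.96, 4.11], [0.2, 2.71], [-2.98, 2.98]. Speed limits (rad/s): [2.39, 2.39, 3.14, 3.14, 3.14, 3.14].

### API

Orientations are given as a unit quaternion [w, x, y, z].
In Python, from rig import arm gives the robot as it stands. The module is installed in compiled form; this text tells all that it offers.
- The arm moves only by the shell command python3 -m jog 'ROWS' [FORCE]. ROWS is text: rows parted by semicolons, each of 7 numbers parted by spaces: the turn, a rotation vector about the tool's x, y, z in degrees, then the shift along the tool's x, y, z in m, then the finger opening in m, from 0 to 0.0854. In form: ax ay az dx dy dz fingers; .... A call has 1 to 10 rows; each row shifts and turns the commanded pose from where the row before left it, along the tool's axes as they then stand; what a row does not reach is not made up. A row lasts 1/8 s, in which the tool goes at most 62.5 mm and 10.7 degrees, less where a joint would pass 70% of its speed; a pose out of reach is approached as far as the arm can. A call with a gripper value outside its range is refused whole. The fingers move at their own pace and stop on an object; FORCE is the grip in N (left out, the last holds). Time passes only in rows, so rows that do not move let the fingers close. It gives the time, the measured TCP pose, the force, the opening and the grip force at its end, in the units of the state.
- arm.get_state(): the state, without advancing time (a new reading comes with each control period).
- arm.get_image(name): name is "scene" or "top" or "wrist"; returns (picture, depth): 384x512x3 uint8, red, green, blue; 384x512 float32, m along the optical axis (not along the pixel's ray), 0 where there is no reading.
- arm.camera_params(name): a dict with "vertical_fov" (degrees; the focal length in pixels is half the picture's height over the tangent of half this angle, whatever the lens; pixels are square), "cx", "cy" (the principal point, pixels), "k1" (the pictures are not rectified: a ray, as slopes to the right and down, at radius r is drawn at 1 + k1 r^2 times it, then the intrinsics apply), "extrinsics" (4x4, takes a point from camera to world coordinates); the wrist camera has in their place "T_tool_cam" (4x4, takes a point from camera to tool coordinates, whose origin is the TCP and whose axes are the flange's). Camera axes: x right, y down, z forward; pixel columns grow to the right and rows downward; lengths in m; the calibration is good to about 2 mm. A picture is of the moment at which its call begins: read the wrist's pose just before it. camera_params takes no time and is no camera call.
- arm.close_job(): hands the job in; it is judged then, once.
The state is a dict: "time_s": time; "joint_positions": joint angles; "dq": joint speeds; "joint_efforts": joint torques, N m; "position": TCP position; "tcp_rot": TCP orientation; "ft_force": force on the tool from outside, world axes, zero at the start; "moment": the same for the moment, N m; "opening": finger opening in m; "grip_force": force on a finger pad.
Only numpy, scipy, OpenCV 4.12 (cv2) and the standard library are available. Lean on these libraries where they do the work, as an engineer would, in place of code of your own. Each camera call takes 0.05 s, during which the arm holds its last target. There are 200 camera calls.

## Working session

There is one attempt and no reset: what is moved stays moved. The work goes in short steps, Python scripts to look and compute and a shell command to move; the robot and the scene stay as the last step left them, time stands still between calls to the robot, and variables do not carry over. Pictures are saved under pics/ and viewed, at most 14 in all, crops included, and the job is handed in when it is done.

```bash
mkdir -p pics; ls; python3 - <<'E'
from rig import arm
import cv2,numpy as np
np.set_printoptions(precision=4,suppress=True)
s=arm.get_state();print(s['time_s'],s['position'],s['tcp_rot'],s['opening'])
for n in('scene','top','wrist'):
    p,d=arm.get_image(n);cv2.imwrite(f'pics/{n}0.png',p[:,:,::-1]);np.savez(f'{n}0.npz',p=p,d=d);print(n,arm.camera_params(n))
E
```

```text
pics
0.0 [0.1579 0.5781 0.2304] [-0.0002  0.133   0.9911 -0.0009] 0.08539177292669334
scene {'vertical_fov': 46.99895265399709, 'cx': 256.32061983487034, 'cy': 194.52038443759574, 'k1': -0.056136695336615534, 'extrinsics': array([[ 0.5317, -0.4274,  0.7312, -0.6078],
       [-0.8469, -0.2614,  0.4631, -0.656 ],
       [-0.0068, -0.8654, -0.501 ,  0.8418],
       [ 0.    ,  0.    ,  0.    ,  1.    ]])}
top {'vertical_fov': 45.549900233975904, 'cx': 254.17854172926474, 'cy': 184.83782455869365, 'k1': 0.05826250290760756, 'extrinsics': array([[ 0.0151, -0.998 ,  0.062 ,  0.4207],
       [-0.9998, -0.014 ,  0.0172,  0.0101],
       [-0.0162, -0.0622, -0.9979,  1.2759],
       [ 0.    ,  0.    ,  0.    ,  1.    ]])}
wrist {'vertical_fov': 62.475694513743996, 'cx': 246.24363161226643, 'cy': 192.500611882132, 'k1': -0.003816029901085688, 'T_tool_cam': array([[ 0.0008, -0.9512, -0.3087,  0.0792],
       [ 1.    ,  0.0003,  0.0015,  0.0005],
       [-0.0014, -0.3087,  0.9512, -0.1425],
       [ 0.    ,  0.    ,  0.    ,  1.    ]])}
```

View pics/top0.png

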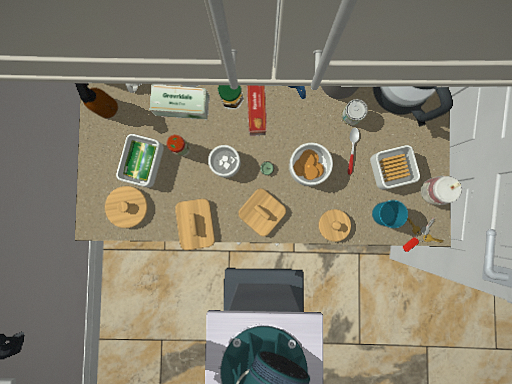

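View pics/scene0.png

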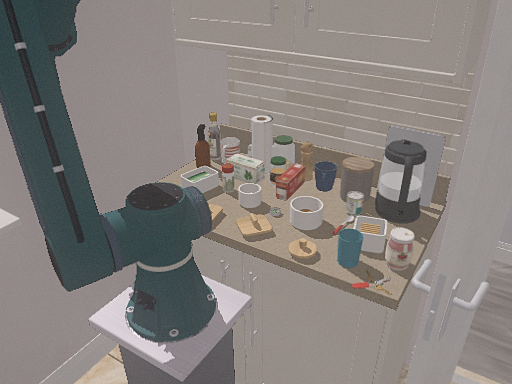

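The top view shows the lids at (127,207) biscuit, (195,224) butter, (262,213) cracker and (335,225) sugar. The vessels are at (140,160) butter, (224,160) sugar, (311,164) biscuit and (395,167) cracker. The spice jar is the red-capped one at (176,144) and the beaker is at (390,213).

```bash
cat >h.py <<'E'
import cv2,numpy as np
from scipy.spatial.transform import Rotation as R
np.set_printoptions(precision=4,suppress=True)
def cloud(d,c,T):
    h,w=d.shape;f=h/2/np.tan(np.radians(c['vertical_fov'])/2)
    K=np.array([[f,0,c['cx']],[0,f,c['cy']],[0,0,1]])
    v,u=np.mgrid[:h,:w].astype(np.float32)
    n=cv2.undistortPoints(np.stack([u,v],-1).reshape(-1,1,2),K,np.array([c['k1'],0,0,0,0])).reshape(h,w,2)
    P=np.dstack([n*d[...,None],d]);return P@T[:3,:3].T+T[:3,3]
def fit(P,zlo,zhi,ctr,r):
    m=(P[...,2]>zlo)&(P[...,2]<zhi)&(np.hypot(P[...,0]-ctr[0],P[...,1]-ctr[1])<r)
    q=P[m]
    if len(q)<8: return len(q),
    rc=cv2.minAreaRect((q[:,:2]*1000).astype(np.float32))
    return len(q),np.array(rc[0])/1000,np.array(rc[1]).round(),round(rc[2],1),round(float(np.median(q[:,2])),4)
E
python3 - <<'E'
from h import *
from rig import arm
a=np.load('top0.npz');c=arm.camera_params('top');P=cloud(a['d'],c,c['extrinsics'])
print('table z',np.median(P[180:185,185:195,2]),P[185,295])
H=dict(butter=.06,sugar=.062,biscuit=.072,cracker=.068)
J=dict(butter=(140,160,95),sugar=(224,160,65),biscuit=(311,164,75),cracker=(395,167,85))
L=dict(biscuit=(127,207-14,75),butter=(195,240,90),cracker=(262,228,80),sugar=(335,236,60))
L['biscuit']=(115,207,75)
for k,(u,v,r) in J.items():
    p=np.median(P[v-3:v+4,u-3:u+4].reshape(-1,3),0);print('jar',k,*fit(P,H[k]-.007,H[k]+.007,p,r/1000))
for k,(u,v,r) in L.items():
    p=np.median(P[v-2:v+3,u-2:u+3].reshape(-1,3),0);print('lid',k,'board',*fit(P,.014,.032,p,r/1000),'grip',*fit(P,.042,.058,p,r/1000))
for k,(u,v),z in(('spice',(176,144),.1),('beaker',(390,213),.098),('thing',(268,168),.03)):
    p=P[v,u];print(k,p,*fit(P,z-.02,z+.02,p,.06))
E
```

```text
table z -0.000705133562423188 [ 0.5011 -0.0817  0.0014]
jar butter 357 [0.5606 0.3451] [ 93. 129.] 76.4 0.0584
jar sugar 211 [0.562  0.1129] [81. 81.] 1.8 0.0606
jar biscuit 297 [ 0.5551 -0.1189] [110. 110.] 46.5 0.0708
jar cracker 341 [ 0.5511 -0.344 ] [100. 102.] 14.9 0.0667
lid biscuit board 1176 [0.4333 0.3895] [116. 103.] 9.8 0.0208 grip 98 [0.4353 0.3837] [27. 29.] 33.0 0.0483
lid butter board 1239 [0.3792 0.1917] [112.  97.] 9.2 0.021 grip 118 [0.3908 0.1924] [58. 15.] 8.4 0.0477
lid cracker board 1046 [0.4231 0.0106] [102.  98.] 50.1 0.0213 grip 90 [0.4258 0.0092] [47. 13.] 45.9 0.0485
lid sugar board 614 [ 0.3869 -0.1887] [71. 84.] 0.9 0.0214 grip 64 [ 0.3931 -0.1882] [21. 22.] 85.1 0.0489
spice [0.5961 0.2334 0.1065] 273 [0.5997 0.2363] [46. 43.] 79.7 0.1049
beaker [ 0.4275 -0.3428  0.003 ] 209 [ 0.4247 -0.3245] [72. 72.] 89.8 0.0942
thing [0.4207 0.0101 1.2759] 1293 [0.4257 0.009 ] [103. 104.] 50.0 0.0214
```

```bash
cat >>h.py <<'E'
def go(*targets):
    """each target x,y,z,phi(tool-x heading deg): prints turn first, then tool-axis shift after the turn"""
    from rig import arm
    s=arm.get_state();p=np.array(s['position']);q=s['tcp_rot'];M=R.from_quat([q[1],q[2],q[3],q[0]]).as_matrix()
    ph=np.degrees(np.arctan2(M[1,0],M[0,0]))%360
    print('t',round(s['time_s'],2),'p',p,'phi',round(ph,2),'tilt',np.degrees(M[:2,2]).round(2),'open',round(s['opening'],4),'grip',s['grip_force'],'ft',s['ft_force'],'q',np.array(s['joint_positions']))
    for x,y,z,f in targets:
        a=np.radians(f);c,n=np.cos(a),np.sin(a)
        D=np.array([[c,n,0],[n,-c,0],[0,0,-1]])
        d=np.array([x,y,z])-p
        print('az',round(-((f-ph+180)%360-180),1),'shift mm',(D.T@d*1000).round(1));p=np.array([x,y,z]);ph=f
E
python3 - <<'E'
from h import *
from rig import arm
a=np.load('top0.npz');c=arm.camera_params('top');P=cloud(a['d'],c,c['extrinsics'])
for k,g,r in(('biscuit',(.4353,.3837),.08),('butter',(.3908,.1924),.095),('cracker',(.4258,.0092),.085),('sugar',(.3931,-.1882),.065)):
    print(k,*fit(P,.014,.032,g,r))
go((.435,.384,.15,164.7))
E
```

```text
biscuit 1299 [0.4411 0.3824] [114. 130.] 71.2 0.0208
butter 1547 [0.3899 0.1933] [134.  97.] 8.9 0.021
cracker 1302 [0.4258 0.009 ] [103. 104.] 50.2 0.0212
sugar 746 [ 0.3937 -0.1886] [84. 84.] 1.0 0.0214
t 0.15 p [0.158  0.5783 0.2306] phi 164.72 tilt [-0.03 -0.07] open 0.0854 grip 0.0 ft [ 0.4515  0.1009 -0.5464] q [ 1.1889  0.3593  1.5112 -0.      1.2724 -0.1151]
az 0.0 shift mm [-318.4 -114.3   80.6]
```

```bash
python3 -m jog '0 0 0 -.04 -.0143 .01 .05;0 0 0 -.04 -.0143 .01 .05;0 0 0 -.04 -.0143 .01 .05;0 0 0 -.04 -.0143 .01 .05;0 0 0 -.04 -.0143 .01 .05;0 0 0 -.04 -.0143 .01 .05;0 0 0 -.04 -.0143 .01 .05;0 0 0 -.0385 -.0143 .0105 .05;0 0 0 0 0 0 .05;0 0 0 0 0 0 .05' 60
cat >look.py <<'E'
from h import *
from rig import arm
import sys
def look(name):
    s=arm.get_state();q=s['tcp_rot'];T=np.eye(4);T[:3,:3]=R.from_quat([q[1],q[2],q[3],q[0]]).as_matrix();T[:3,3]=s['position']
    p,d=arm.get_image('wrist');c=arm.camera_params('wrist');cv2.imwrite(f'pics/{name}.png',p[:,:,::-1])
    return cloud(d,c,T@c['T_tool_cam'])
E
python3 - <<'E'
from look import *
P=look('w1')
print(*fit(P,.042,.058,(.435,.384),.04),'\n',*fit(P,.012,.03,(.435,.384),.064))
go((.435,.384,.027,164.7))
E
```

```text
time_s: 1.4
position: [0.4348, 0.3844, 0.1506]
tcp_rot: [-0.0, 0.133, 0.991, -0.0]
ft_force: [-0.1, 0.7, -0.0]
opening: 0.0497
grip_force: 0.0
1020 [0.4339 0.3866] [29. 29.] 75.4 0.0496 
 11415 [0.4339 0.3868] [114. 115.] 53.2 0.0218
t 1.45 p [0.4345 0.3848 0.1508] phi 164.73 tilt [-0.04  0.  ] open 0.0503 grip 0.0 ft [-0.3313  0.4855 -0.25  ] q [ 0.6055  0.4144  1.6443  0.0004  1.0834 -0.6989]
az 0.0 shift mm [ -0.7  -0.6 123.8]
```

View pics/w1.png

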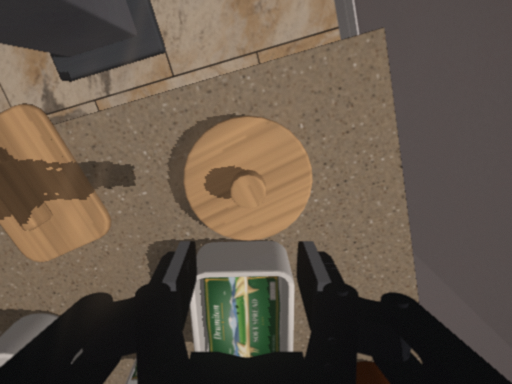

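The lid's knob is at about (248,188) in the wrist image, in line with the fingers and 2–3 mm off the top-camera estimate. I'm descending and gripping.

```bash
python3 -m jog '0 0 0 .001 .0018 .03 .05;0 0 0 0 0 .03 .05;0 0 0 0 0 .03 .05;0 0 0 0 0 .02 .05;0 0 0 0 0 .0135 .05;0 0 0 0 0 0 .05;0 0 0 0 0 0 .02;0 0 0 0 0 0 .02;0 0 0 0 0 0 .02;0 0 0 0 0 0 .02' 60; python3 - <<'E'
from h import *
go((.435,.384,.18,164.7),(.555,-.119,.18,164.7))
E
```

```text
time_s: 2.7
position: [0.4352, 0.3869, 0.0285]
tcp_rot: [0.001, 0.133, 0.991, 0.001]
ft_force: [-1.2, 0.3, 6.8]
opening: 0.0279
grip_force: 59.5
t 2.7 p [0.4352 0.3869 0.0285] phi 164.71 tilt [0.07 0.06] open 0.0279 grip 59.502997398376465 ft [-1.219   0.3129  6.8042] q [ 0.608   0.5802  1.7356  0.0003  0.8242 -0.6961]
az 0.0 shift mm [  -0.6   -2.9 -151.5]
az -0.0 shift mm [-248.5 -453.5    0. ]
```

```bash
python3 -m jog '0 0 0 0 0 -.01 .02;0 0 0 0 0 -.02 .02;0 0 0 0 0 -.035 .02;0 0 0 0 0 -.04 .02;0 0 0 0 0 -.035 .02;0 0 0 0 0 -.012 .02;0 0 0 -.01 -.0185 0 .02;0 0 0 -.02 -.037 0 .02;0 0 0 -.022 -.04 0 .02;0 0 0 -.022 -.04 0 .02' 60; python3 -m jog '0 0 0 -.022 -.04 0 .02;0 0 0 -.022 -.04 0 .02;0 0 0 -.022 -.04 0 .02;0 0 0 -.022 -.04 0 .02;0 0 0 -.022 -.04 0 .02;0 0 0 -.022 -.04 0 .02;0 0 0 -.018 -.033 0 .02;0 0 0 -.008 -.015 0 .02;0 0 0 0 0 0 .02;0 0 0 0 0 0 .02' ; python3 - <<'E'
from look import *
P=look('w2')
s=arm.get_state();p=s['position'];print('lid',*fit(P,p[2]-.02,p[2]+.003,p[:2],.065))
print(*fit(P,.062,.08,(.555,-.119),.07))
print('sugarjar',*fit(P,.054,.07,(.562,.113),.055))
go((.555,-.119,.18,164.7))
E
```

```text
time_s: 3.95
position: [0.4692, 0.2333, 0.1774]
tcp_rot: [-0.002, 0.133, 0.991, -0.001]
ft_force: [0.7, -0.5, -1.5]
opening: 0.0278
grip_force: 59.5
time_s: 5.2
position: [0.5458, -0.0822, 0.1787]
tcp_rot: [-0.001, 0.133, 0.991, 0.0]
ft_force: [0.8, 0.3, -2.6]
opening: 0.0282
grip_force: 59.6
lid 24239 [ 0.544  -0.0808] [113. 113.] 28.3 0.172
397 [ 0.5111 -0.1399] [11. 64.] 28.9 0.0715
sugarjar 2195 [0.5613 0.1088] [72. 83.] 89.6 0.0613
t 5.25 p [ 0.546  -0.082   0.1789] phi 164.77 tilt [-0.08  0.04] open 0.0278 grip 59.623321294784546 ft [-0.3607  1.0198 -1.6316] q [-0.2744  0.3455  1.6761  0.0004  1.1216 -1.5795]
az 0.1 shift mm [-18.5 -33.3  -1.1]
```

View pics/w2.png

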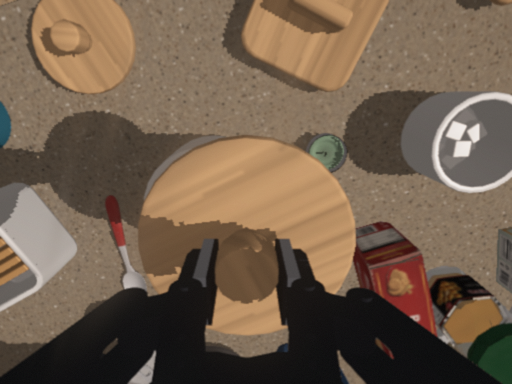

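The lid is held level and square. Its shadow covers the jar, whose rim peeks out at about (175,160), up and left. I correct by -18/-31 mm and lower part way.

```bash
python3 -m jog '0 0 0 -.006 -.01 0 .02;0 0 0 -.0095 -.016 0.01 .02;0 0 0 -.0025 -.0045 .03 .02;0 0 0 0 0 .02 .02;0 0 0 0 0 .0145 .02;0 0 0 0 0 0 .02;0 0 0 0 0 .004 .02;0 0 0 0 0 .004 .02;0 0 0 0 0 0 .02'; python3 - <<'E'
from look import *
P=look('w3')
s=arm.get_state();p=s['position'];print('lid',*fit(P,p[2]-.02,p[2]+.003,p[:2],.065))
go((.5555,-.1165,.0885,164.7))
p,d=arm.get_image('scene');cv2.imwrite('pics/s3.png',cv2.resize(p[170:270,240:400,::-1],None,fx=4,fy=4))
E
```

```text
time_s: 6.38
position: [0.5562, -0.1174, 0.0969]
tcp_rot: [0.0, 0.133, 0.991, -0.0]
ft_force: [-0.2, 0.2, -2.3]
opening: 0.0279
grip_force: 59.6
lid 24233 [ 0.5541 -0.116 ] [112. 113.] 28.3 0.0903
t 6.42 p [ 0.5563 -0.1174  0.0971] phi 164.72 tilt [ 0.02 -0.01] open 0.0282 grip 59.60683286190033 ft [-0.6654  0.147  -1.7359] q [-0.3294  0.4675  1.7199 -0.0001  0.9538 -1.6335]
az 0.0 shift mm [1.1 0.7 8.6]
```

View pics/s3.png

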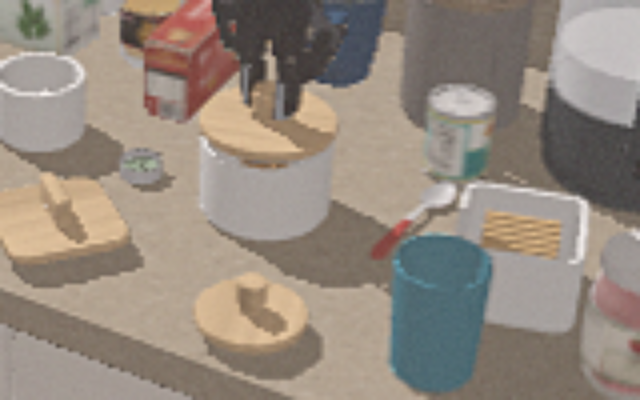

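The lid is centred over the large jar, with its skirt just entering and no side force. I lower it the rest of the way.

```bash
python3 -m jog '0 0 0 0 0 .004 .02;0 0 0 0 0 .003 .02;0 0 0 0 0 .0015 .02;0 0 0 0 0 0 .02'
```

```text
time_s: 6.98
position: [0.556, -0.1173, 0.0885]
tcp_rot: [-0.0, 0.133, 0.991, -0.0]
ft_force: [-2.0, 0.2, 1.7]
opening: 0.0284
grip_force: 60.3
```

Light contact has begun (-2 → +1.7 N). Releasing and rising, then heading for the butter lid.

```bash
python3 -m jog '0 0 0 0 0 0 .05;0 0 0 0 0 0 .05;0 0 0 0 0 0 .05;0 0 0 0 0 -.02 .05;0 0 0 0 0 -.04 .05;0 0 0 0 0 -.03 .05;0 0 0 0 0 0 .05;0 0 0 0 0 0 .05'; python3 - <<'E'
from look import *
P=look('w4')
print('lid',*fit(P,.075,.09,(.556,-.1173),.065),'grip',*fit(P,.1,.116,(.556,-.1173),.04))
print('jar',*fit(P,.03,.069,(.556,-.1173),.065),'crackerjar',*fit(P,.06,.075,(.55,-.342),.085))
go((.393,-.186,.15,164.7))
a=arm.get_image('top')[1];c=arm.camera_params('top');P=cloud(a,c,c['extrinsics']);print(*fit(P,.075,.09,(.556,-.1173),.065))
E
```

```text
time_s: 7.98
position: [0.5557, -0.1173, 0.1777]
tcp_rot: [-0.0, 0.133, 0.991, 0.0]
ft_force: [0.1, 0.9, -0.7]
opening: 0.0502
grip_force: 0.0
lid 14202 [ 0.5555 -0.1159] [115. 115.] 4.2 0.0818 grip 1339 [ 0.5551 -0.1161] [28. 29.] 74.1 0.1096
jar 115 [ 0.505 -0.106] [59.  8.] 78.6 0.0406 crackerjar 1875 [ 0.5651 -0.3163] [ 69. 128.] 61.0 0.0668
t 8.03 p [ 0.5553 -0.1172  0.1772] phi 164.72 tilt [-0.11  0.03] open 0.0501 grip 0.0 ft [-0.0727 -0.269   0.0299] q [-0.3295  0.3683  1.644  -0.0001  1.1313 -1.6335]
az 0.0 shift mm [ 138.4 -109.2   27.2]
478 [ 0.5327 -0.1117] [115.  66.] 72.5 0.0813
```

The biscuit lid is seated: board top 81.8 mm, flat. Sugar lid next.

```bash
python3 -m jog '0 0 0 .018 -.014 0 .05;0 0 0 .036 -.0285 0 .05;0 0 0 .036 -.0285 .01 .05;0 0 0 .032 -.0255 .01 .05;0 0 0 .016 -.0127 .007 .05;0 0 0 0 0 0 .05;0 0 0 0 0 0 .05'; python3 - <<'E'
from look import *
P=look('w5')
print(*fit(P,.042,.058,(.393,-.187),.04),'\n',*fit(P,.012,.03,(.393,-.187),.05))
go((.393,-.187,.0285,164.7))
E
```

```text
time_s: 8.95
position: [0.395, -0.1864, 0.1512]
tcp_rot: [0.0, 0.133, 0.991, 0.0]
ft_force: [0.4, -0.0, 0.1]
opening: 0.0499
grip_force: 0.0
658 [ 0.3924 -0.1862] [23. 23.] 58.3 0.0496 
 6459 [ 0.3923 -0.1862] [86. 86.] 29.2 0.0218
t 9.0 p [ 0.3953 -0.1864  0.1514] phi 164.73 tilt [ 0.04 -0.01] open 0.0499 grip 0.0 ft [0.2769 0.0634 1.1726] q [-0.5991  0.2267  1.9456  0.0002  0.9686 -1.9035]
az 0.0 shift mm [  2.1  -1.2 122.9]
```

```bash
python3 -m jog '0 0 0 .0016 -.0015 .03 .05;0 0 0 0 0 .03 .05;0 0 0 0 0 .03 .05;0 0 0 0 0 .02 .05;0 0 0 0 0 .013 .05;0 0 0 0 0 0 .05;0 0 0 0 0 0 .012;0 0 0 0 0 0 .012;0 0 0 0 0 0 .012;0 0 0 0 0 0 .012' 60; python3 - <<'E'
from h import *
go((.3934,-.1874,.19,164.7),(.5615,.1145,.19,164.7))
E
```

```text
time_s: 10.25
position: [0.3931, -0.1877, 0.0292]
tcp_rot: [0.001, 0.133, 0.991, -0.0]
ft_force: [0.9, 1.3, 7.0]
opening: 0.022
grip_force: 58.7
t 10.25 p [ 0.3931 -0.1877  0.0292] phi 164.7 tilt [ 0.1  -0.06] open 0.022 grip 58.68369162082672 ft [0.8835 1.3274 6.9602] q [-0.6045  0.4456  2.0631  0.0003  0.6309 -1.9085]
az 0.0 shift mm [  -0.2    0.4 -160.8]
az -0.0 shift mm [-82.5 335.6   0. ]
```

```bash
python3 -m jog '0 0 0 0 0 -.01 .012;0 0 0 0 0 -.02 .012;0 0 0 0 0 -.035 .012;0 0 0 0 0 -.04 .012;0 0 0 0 0 -.035 .012;0 0 0 0 0 -.015 .012;0 0 0 -.004 .0165 0 .012;0 0 0 -.0085 .034 0 .012;0 0 0 -.01 .04 0 .012;0 0 0 -.01 .04 0 .012' 60; python3 -m jog '0 0 0 -.01 .04 0 .012;0 0 0 -.01 .04 0 .012;0 0 0 -.01 .04 0 .012;0 0 0 -.01 .04 0 .012;0 0 0 -.006 .025 0 .012;0 0 0 -.004 .01 0 .012;0 0 0 0 0 0 .012;0 0 0 0 0 0 .012' ; python3 - <<'E'
from look import *
P=look('w6')
s=arm.get_state();p=s['position'];print('lid',*fit(P,p[2]-.02,p[2]+.003,p[:2],.05))
print('sugarjar',*fit(P,.054,.07,(.562,.1145),.055),'spice',*fit(P,.09,.12,(.6,.237),.04),'dish',*fit(P,.052,.067,(.561,.347),.09))
go((.5615,.1145,.12,164.7))
E
```

```text
time_s: 11.5
position: [0.4583, -0.0692, 0.184]
tcp_rot: [0.0, 0.133, 0.991, -0.0]
ft_force: [0.8, -0.5, -0.6]
opening: 0.0219
grip_force: 58.9
time_s: 12.5
position: [0.557, 0.1039, 0.1833]
tcp_rot: [-0.0, 0.133, 0.991, -0.0]
ft_force: [-0.8, -0.2, -1.1]
opening: 0.022
grip_force: 58.9
lid 12853 [0.5553 0.1061] [87. 85.] 35.2 0.1758
sugarjar 906 [0.5398 0.1284] [82. 34.] 61.5 0.0615 spice 3210 [0.5993 0.2387] [44. 45.] 75.9 0.1062 dish 2375 [0.5554 0.3133] [ 45. 131.] 89.0 0.059
t 12.55 p [0.5571 0.1038 0.1833] phi 164.66 tilt [-0.04 -0.03] open 0.0218 grip 58.93309950828552 ft [ 0.8178  0.3914 -0.2485] q [ 0.0626  0.3599  1.6401 -0.0005  1.1424 -1.2402]
az -0.0 shift mm [-1.4 11.5 63.3]
```

View pics/w6.png

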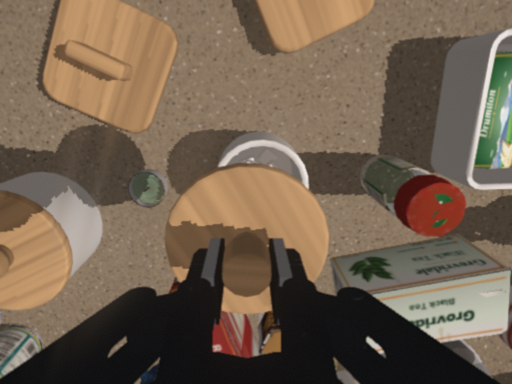

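The lid is held over the sugar jar, whose back rim shows at (265,150). I fit that visible arc to fix the jar's centre.

```bash
python3 - <<'E'
from look import *
from scipy.optimize import least_squares as ls
P=look('w7');m=(abs(P[...,2]-.0615)<.003)&(np.hypot(P[...,0]-.562,P[...,1]-.1145)<.06);q=P[m][:,:2]
r=ls(lambda c:np.maximum(np.hypot(*(q-c).T)-.042,0)+np.minimum(np.hypot(*(q-c).T)-.036,0),[.562,.1145]);print(len(q),r.x,r.cost**.5)
E
```

```text
847 [0.5621 0.1163] 0.00035845100370766544
```

```bash
python3 -m jog '0 0 0 -.0014 .006 0 .012;0 0 0 -.0014 .0064 .02 .012;0 0 0 0 0 .03 .012;0 0 0 0 0 .025 .012;0 0 0 0 0 .014 .012;0 0 0 0 0 .006 .012;0 0 0 0 0 0 .012'; python3 -m jog '0 0 0 0 0 .004 .012;0 0 0 0 0 .003 .012;0 0 0 0 0 .002 .012;0 0 0 0 0 0 .012'
```

```text
time_s: 13.48
position: [0.564, 0.116, 0.0885]
tcp_rot: [0.0, 0.133, 0.991, -0.0]
ft_force: [-0.6, -0.2, -1.0]
opening: 0.0214
grip_force: 58.9
time_s: 13.98
position: [0.5638, 0.116, 0.0794]
tcp_rot: [0.0, 0.133, 0.991, -0.0]
ft_force: [-0.4, 0.9, -1.3]
opening: 0.022
grip_force: 58.9
```

```bash
python3 -m jog '0 0 0 0 0 .0007 .012;0 0 0 0 0 0 .05;0 0 0 0 0 0 .05;0 0 0 0 0 0 .05;0 0 0 0 0 -.02 .05;0 0 0 0 0 -.04 .05;0 0 0 0 0 -.04 .05;0 0 0 0 0 0 .05;0 0 0 0 0 0 .05'; python3 - <<'E'
from look import *
P=look('w8')
print('lid',*fit(P,.065,.08,(.5638,.116),.05),'grip',*fit(P,.09,.106,(.5638,.116),.04))
go((.391,.194,.18,188.9))
E
```

```text
time_s: 15.1
position: [0.5632, 0.116, 0.1781]
tcp_rot: [-0.0, 0.133, 0.991, -0.0]
ft_force: [0.0, -0.8, 0.2]
opening: 0.0502
grip_force: 0.0
lid 7452 [0.5629 0.1176] [86. 87.] 26.6 0.0718 grip 802 [0.5631 0.1175] [23. 23.] 2.6 0.0996
t 15.15 p [0.5628 0.1159 0.1775] phi 164.71 tilt [-0.12 -0.01] open 0.0499 grip 0.0 ft [-0.0324 -0.1946 -0.3185] q [ 0.083   0.3775  1.6281 -0.0001  1.1381 -1.2209]
az -24.2 shift mm [157.6 103.7  -2.5]
```

The sugar lid is seated: board top 71.8 mm, 1.5 mm off centre. Butter lid next.

```bash
python3 -m jog '0 0 -8 0 0 0 .05;0 0 -8 0 0 0 .05;0 0 -8.2 0 0 0 .05;0 0 0 .016 .0105 0 .05;0 0 0 .038 .025 0 .05;0 0 0 .038 .025 .005 .05;0 0 0 .038 .025 .01 .05;0 0 0 .0276 .0182 .012 .05;0 0 0 0 0 0 .05;0 0 0 0 0 0 .05'; python3 - <<'E'
from look import *
P=look('w9')
print(*fit(P,.042,.058,(.391,.194),.05),'\n',*fit(P,.012,.03,(.391,.194),.085))
go((.391,.194,.0285,188.9))
E
```

```text
time_s: 16.4
position: [0.3918, 0.1942, 0.1516]
tcp_rot: [0.0, -0.077, 0.997, -0.0]
ft_force: [-0.2, -0.4, 0.3]
opening: 0.0501
grip_force: 0.0
1178 [0.3883 0.1961] [58. 14.] 8.6 0.0494 
 13834 [0.3891 0.1961] [134.  96.] 9.3 0.0219
t 16.45 p [0.3926 0.1941 0.1518] phi 188.85 tilt [0.05 0.  ] open 0.0496 grip 0.0 ft [ 0.7226  0.9422 -0.1375] q [ 0.3014  0.2273  1.9434 -0.0003  0.9699 -1.4236]
az -0.1 shift mm [  1.7   0.1 123.3]
```

```bash
python3 -m jog '0 0 0 .0024 .0016 .03 .05;0 0 0 0 0 .03 .05;0 0 0 0 0 .03 .05;0 0 0 0 0 .02 .05;0 0 0 0 0 .013 .05;0 0 0 0 0 0 .05;0 0 0 0 0 0 .005;0 0 0 0 0 0 .005;0 0 0 0 0 0 .005;0 0 0 0 0 0 .005' 80; python3 - <<'E'
from h import *
go((.39,.195,.18,188.9),(.5615,.348,.18,166.4))
E
```

```text
time_s: 17.7
position: [0.3901, 0.1955, 0.0295]
tcp_rot: [0.001, -0.078, 0.997, 0.0]
ft_force: [-0.4, -1.2, 6.3]
opening: 0.0126
grip_force: 78.8
t 17.7 p [0.3901 0.1955 0.0295] phi 188.92 tilt [0.11 0.02] open 0.0126 grip 78.83595943450928 ft [-0.3668 -1.1533  6.2618] q [ 0.3061  0.4458  2.0613 -0.0003  0.6327 -1.4201]
az 0.0 shift mm [   0.2   -0.4 -150.5]
az 22.5 shift mm [-130.7  189.     0. ]
```

```bash
python3 -m jog '0 0 0 0 0 -.01 .005;0 0 0 0 0 -.02 .005;0 0 0 0 0 -.035 .005;0 0 0 0 0 -.04 .005;0 0 0 0 0 -.035 .005;0 0 0 0 0 -.015 .005;0 0 7 0 0 0 .005;0 0 8 0 0 0 .005;0 0 7.3 0 0 0 .005;0 0 0 0 0 0 .005'; python3 -m jog '0 0 0 -.01 .015 0 .005;0 0 0 -.02 .029 0 .005;0 0 0 -.025 .036 0 .005;0 0 0 -.025 .036 0 .005;0 0 0 -.025 .036 0 .005;0 0 0 -.016 .023 0 .005;0 0 0 -.01 .014 0 .005;0 0 0 0 0 0 .005;0 0 0 0 0 0 .005' ; python3 - <<'E'
from look import *
P=look('w10');np.save('P10.npy',P)
s=arm.get_state();p=s['position'];print('lid',*fit(P,p[2]-.02,p[2]+.003,p[:2],.085))
print('dish',*fit(P,.054,.067,(.561,.349),.09))
go((.561,.348,.1,166.7))
E
```

```text
time_s: 18.95
position: [0.3889, 0.1952, 0.184]
tcp_rot: [0.0, 0.116, 0.993, 0.0]
ft_force: [-0.0, -0.6, -1.5]
opening: 0.0124
grip_force: 78.3
time_s: 20.08
position: [0.5599, 0.3487, 0.1831]
tcp_rot: [-0.001, 0.116, 0.993, -0.0]
ft_force: [0.4, 0.0, -1.5]
opening: 0.0119
grip_force: 78.4
lid 27159 [0.5589 0.3497] [ 97. 134.] 76.7 0.1754
dish 522 [0.4988 0.3617] [78.  4.] 76.7 0.0596
t 20.12 p [0.5598 0.3485 0.1833] phi 166.65 tilt [-0.06 -0.04] open 0.0124 grip 78.37911486625671 ft [-0.1798  0.0323 -2.0181] q [ 0.4522  0.4858  1.4265 -0.0001  1.2306 -0.8855]
az -0.1 shift mm [-1.3 -0.2 83.3]
```

View pics/w10.png

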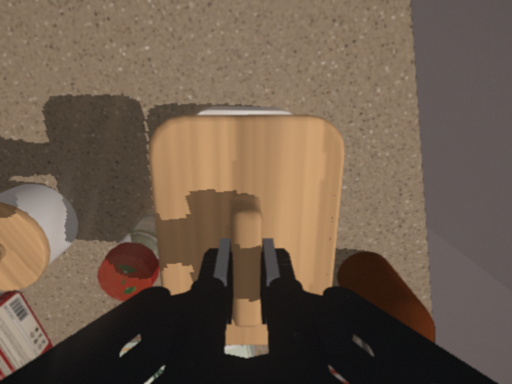

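The butter lid sits parallel over the dish, whose near rim shows at (245,110). Only about 2 mm of correction is needed.

```bash
python3 -m jog '0 0 0 -.0015 -.0012 .015 .005;0 0 0 0 0 .03 .005;0 0 0 0 0 .03 .005;0 0 0 0 0 .015 .005;0 0 0 0 0 .006 .005;0 0 0 0 0 0 .005'; python3 -m jog '0 0 0 0 0 .004 .005;0 0 0 0 0 .003 .005;0 0 0 0 0 .002 .005;0 0 0 0 0 0 .005'
```

```text
time_s: 20.88
position: [0.5619, 0.3473, 0.0877]
tcp_rot: [0.0, 0.117, 0.993, 0.0]
ft_force: [0.3, 0.0, -1.7]
opening: 0.0121
grip_force: 78.4
time_s: 21.38
position: [0.5616, 0.3473, 0.0785]
tcp_rot: [-0.0, 0.117, 0.993, -0.0]
ft_force: [0.6, 0.0, -2.7]
opening: 0.0122
grip_force: 78.4
```

```bash
python3 -m jog '0 0 0 0 0 .0013 .005;0 0 0 0 0 0 .005;0 0 0 0 0 0 .05;0 0 0 0 0 0 .05;0 0 0 0 0 0 .05;0 0 0 0 0 -.02 .05;0 0 0 0 0 -.04 .05;0 0 0 0 0 -.04 .05;0 0 0 0 0 0 .05;0 0 0 0 0 0 .05'; python3 - <<'E'
from look import *
P=look('w11')
print('lid',*fit(P,.06,.08,(.561,.347),.085),'grip',*fit(P,.09,.106,(.561,.347),.05),'spice',*fit(P,.09,.12,(.6,.237),.04))
go((.427,.011,.18,230.2))
E
```

```text
time_s: 22.62
position: [0.5614, 0.3471, 0.177]
tcp_rot: [-0.0, 0.117, 0.993, -0.0]
ft_force: [-0.5, -0.3, -0.2]
opening: 0.05
grip_force: 0.0
lid 15880 [0.5612 0.3486] [ 96. 134.] 76.8 0.0698 grip 1402 [0.5606 0.3489] [14. 59.] 76.2 0.0973 spice 2368 [0.5962 0.2387] [38. 44.] 30.3 0.106
t 22.68 p [0.5609 0.3469 0.1762] phi 166.61 tilt [-0.11 -0.06] open 0.05 grip 0.0 ft [ 0.005  -0.1205  0.4383] q [ 0.4493  0.4929  1.4331 -0.0001  1.2177 -0.8879]
az -63.6 shift mm [ 343.8 -112.1   -3.8]
```

The butter lid is seated: board top 69.8 mm. Cracker lid next.

```bash
python3 -m jog '0 0 -9 0 0 0 .05;0 0 -9 0 0 0 .05;0 0 -9.2 0 0 0 .05;0 0 -9.2 0 0 0 .05;0 0 -9.2 0 0 0 .05;0 0 -9 0 0 0 .05;0 0 -9 0 0 0 .05;0 0 0 .0225 -.0075 0 .05;0 0 0 .045 -.0145 0 .05;0 0 0 .045 -.0145 0 .05'; python3 -m jog '0 0 0 .045 -.0145 0 .05;0 0 0 .045 -.0145 0 .05;0 0 0 .045 -.0145 .005 .05;0 0 0 .045 -.0145 .01 .05;0 0 0 .034 -.011 .01 .05;0 0 0 .0173 -.0056 0 .05;0 0 0 0 0 0 .05;0 0 0 0 0 0 .05'; python3 - <<'E'
from look import *
P=look('w12')
print(*fit(P,.042,.058,(.427,.011),.05),'\n',*fit(P,.012,.03,(.427,.011),.085))
go((.427,.011,.0295,230.2))
E
```

```text
time_s: 23.92
position: [0.5162, 0.2362, 0.1755]
tcp_rot: [-0.002, -0.425, 0.905, 0.0]
ft_force: [0.1, -0.2, 0.4]
opening: 0.0505
grip_force: 0.0
time_s: 24.92
position: [0.4271, 0.0124, 0.1519]
tcp_rot: [-0.0, -0.424, 0.906, 0.0]
ft_force: [0.7, -0.8, 0.2]
opening: 0.0503
grip_force: 0.0
976 [0.4246 0.0115] [49. 13.] 49.9 0.0494 
 11492 [0.4245 0.0115] [103. 104.] 50.7 0.0219
t 24.98 p [0.4273 0.0126 0.1521] phi 230.24 tilt [-0.02  0.01] open 0.05 grip 0.0 ft [ 0.3851 -0.4051 -0.3066] q [-0.1326  0.2132  1.9629  0.0002  0.9658 -2.5803]
az 0.0 shift mm [  1.4  -0.8 122.6]
```

```bash
python3 -m jog '0 0 0 .0012 .0004 .03 .05;0 0 0 0 0 .03 .05;0 0 0 0 0 .03 .05;0 0 0 0 0 .02 .05;0 0 0 0 0 .013 .05;0 0 0 0 0 0 .05;0 0 0 0 0 0 .005;0 0 0 0 0 0 .005;0 0 0 0 0 0 .005;0 0 0 0 0 0 .005' 80; python3 - <<'E'
from h import *
go((.426,.0119,.19,230.4),(.551,-.3435,.19,195.1))
E
```

```text
time_s: 26.22
position: [0.4267, 0.0113, 0.0303]
tcp_rot: [0.001, -0.424, 0.906, -0.0]
ft_force: [-1.3, 0.7, 5.5]
opening: 0.0121
grip_force: 78.7
t 26.23 p [0.4267 0.0113 0.0303] phi 230.2 tilt [ 0.1  -0.01] open 0.0121 grip 78.70589017868042 ft [-1.3429  0.7211  5.475 ] q [-0.1357  0.4363  2.0811  0.0001  0.6224 -2.5827]
az -0.2 shift mm [  -0.     0.9 -159.7]
az 35.3 shift mm [ -28.1 -375.7    0. ]
```

```bash
python3 -m jog '0 0 0 0 0 -.01 .005;0 0 0 0 0 -.02 .005;0 0 0 0 0 -.035 .005;0 0 0 0 0 -.04 .005;0 0 0 0 0 -.04 .005;0 0 0 0 0 -.015 .005;0 0 8 0 0 0 .005;0 0 9.2 0 0 0 .005;0 0 9.2 0 0 0 .005;0 0 8.7 0 0 0 .005'; python3 -m jog '0 0 0 -.0015 -.02 0 .005;0 0 0 -.003 -.038 0 .005;0 0 0 -.003 -.042 0 .005;0 0 0 -.003 -.042 0 .005;0 0 0 -.003 -.042 0 .005;0 0 0 -.003 -.042 0 .005;0 0 0 -.003 -.042 0 .005;0 0 0 -.003 -.042 0 .005;0 0 0 -.003 -.038 0 .005;0 0 0 -.0015 -.02 0 .005' ;  python3 -m jog '0 0 0 -.001 -.0077 0 .005;0 0 0 0 0 0 .005;0 0 0 0 0 0 .005'; python3 - <<'E'
from look import *
P=look('w13');np.save('P13.npy',P)
s=arm.get_state();p=s['position'];print('lid',*fit(P,p[2]-.02,p[2]+.003,p[:2],.085))
print('jar',*fit(P,.062,.074,(.551,-.3435),.08))
go((.551,-.3435,.1,195.1))
E
```

```text
time_s: 27.48
position: [0.4256, 0.0114, 0.19]
tcp_rot: [0.0, -0.129, 0.992, -0.0]
ft_force: [0.6, 0.3, -1.0]
opening: 0.0121
grip_force: 78.3
time_s: 28.72
position: [0.5483, -0.3386, 0.1899]
tcp_rot: [0.0, -0.131, 0.991, -0.0]
ft_force: [-0.4, -0.5, -0.6]
opening: 0.0121
grip_force: 78.3
time_s: 29.1
position: [0.5505, -0.3426, 0.1893]
tcp_rot: [-0.0, -0.132, 0.991, 0.0]
ft_force: [0.4, 0.1, -0.9]
opening: 0.0125
grip_force: 78.3
lid 23042 [ 0.5489 -0.342 ] [104. 104.] 15.3 0.1809
jar 951 [ 0.5088 -0.3537] [14. 98.] 15.6 0.0676
t 29.15 p [ 0.5506 -0.3427  0.1894] phi 195.16 tilt [-0.04  0.04] open 0.0121 grip 78.33284497261047 ft [-1.3939 -0.0225 -2.6586] q [-0.6632  0.465   1.4465  0.0001  1.231  -2.4987]
az 0.1 shift mm [-0.2 -0.9 89.4]
```

View pics/w13.png

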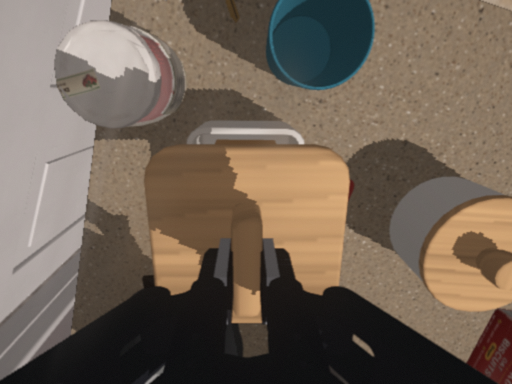

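The square lid is lined up with the jar, whose near rim shows at (247,130). It is about 1 mm off, so I lower it.

```bash
python3 -m jog '0 0 0 -.0012 -.0003 .015 .005;0 0 0 0 0 .03 .005;0 0 0 0 0 .03 .005;0 0 0 0 0 .013 .005;0 0 0 0 0 .005 .005;0 0 0 0 0 0 .005'; python3 -m jog '0 0 0 0 0 .004 .005;0 0 0 0 0 .003 .005;0 0 0 0 0 .003 .005;0 0 0 0 0 0 .005'
```

```text
time_s: 29.9
position: [0.5526, -0.3442, 0.0967]
tcp_rot: [0.0, -0.132, 0.991, -0.0]
ft_force: [-0.9, -0.2, -0.4]
opening: 0.0118
grip_force: 78.3
time_s: 30.4
position: [0.5523, -0.3441, 0.0864]
tcp_rot: [0.0, -0.131, 0.991, -0.0]
ft_force: [-0.3, 0.9, -1.8]
opening: 0.012
grip_force: 78.5
```

```bash
python3 -m jog '0 0 0 0 0 .001 .005;0 0 0 0 0 0 .05;0 0 0 0 0 0 .05;0 0 0 0 0 0 .05;0 0 0 0 0 -.02 .05;0 0 0 0 0 -.04 .05;0 0 0 0 0 -.04 .05;0 0 0 0 0 -.04 .05;0 0 0 0 0 -.02 .05;0 0 0 0 0 0 .05'; python3 -m jog '0 0 0 .02 0 -.02 .05;0 0 0 .04 0 -.02 .05;0 0 0 .04 0 0 .05;0 0 0 .04 0 0 .05;0 0 0 .03 0 0 .05;0 0 0 0 0 0 .05'; python3 - <<'E'
from look import *
P=look('w14');print('lid',*fit(P,.065,.09,(.552,-.344),.085))
p,d=arm.get_image('top');cv2.imwrite('pics/t14.png',p[:,:,::-1]);c=arm.camera_params('top');P=cloud(d,c,c['extrinsics'])
for k,g,z,r in(('biscuit',(.556,-.119),.082,.07),('butter',(.561,.345),.07,.09),('cracker',(.551,-.344),.078,.085),('sugar',(.562,.113),.072,.055),('spice',(.6,.236),.1,.06),('beaker',(.425,-.3245),.098,.06)):
    print(k,*fit(P,z-.008,z+.008,g,r))
p,d=arm.get_image('scene');cv2.imwrite('pics/s14.png',cv2.resize(p[140:300,170:430,::-1],None,fx=3,fy=3));go()
E
```

```text
time_s: 31.65
position: [0.5532, -0.3448, 0.2472]
tcp_rot: [0.001, -0.132, 0.991, -0.001]
ft_force: [0.4, 1.6, -0.3]
opening: 0.05
grip_force: 0.0
time_s: 32.4
position: [0.3853, -0.3884, 0.285]
tcp_rot: [-0.001, -0.13, 0.992, 0.001]
ft_force: [0.4, 0.8, 0.1]
opening: 0.0496
grip_force: 0.0
lid 5064 [ 0.5503 -0.3431] [104. 104.] 14.9 0.078
biscuit 1406 [ 0.556  -0.1185] [114. 113.] 1.2 0.0811
butter 1587 [0.5616 0.3463] [ 97. 133.] 76.4 0.069
cracker 1416 [ 0.5511 -0.3455] [104. 107.] 14.3 0.0773
sugar 771 [0.5632 0.1143] [85. 86.] 4.7 0.0709
spice 227 [0.5998 0.2366] [45. 43.] 81.3 0.1048
beaker 135 [ 0.4248 -0.3242] [73. 72.] 89.3 0.0961
t 32.55 p [ 0.3883 -0.3882  0.2852] phi 195.1 tilt [0.01 0.02] open 0.05 grip 0.0 ft [ 0.8065 -0.3326  0.4549] q [-0.9114  0.2398  1.5462  0.0003  1.3558 -2.7457]
```

View pics/s14.png

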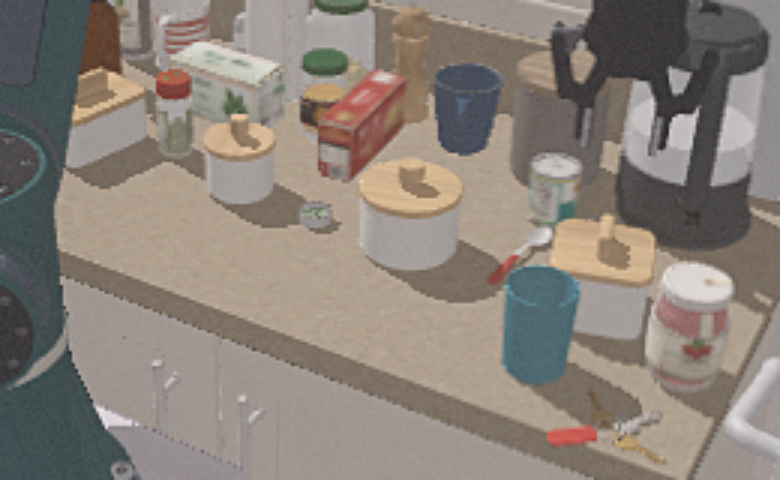

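All four lids lie flat at the right heights: (238,140), (410,185), (603,245) and (100,100) in this crop. The spice jar and beaker haven't moved and the arm is clear. Handing in.

```bash
python3 -c "from rig import arm;print(arm.close_job())"
```

```text
the job is handed in; nothing more can be done
None
```

All four lids are seated flat on their own jars and dish, the spice jar and beaker did not move, and the job was handed in at about 33 s on the robot's clock (no verdict was returned).

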